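Roll the syringe pump's hand wheel until the plunger seal meets the tape mark

TASK

Set the syringe pump's starting position by hand: with a fingertip on the rim of the knurled hand wheel, roll it, stroke after stroke, until the gap closes and the front edge of the black plunger seal lies under the red tape band on the syringe barrel, without running past it. Only roll the wheel: do not grip it, do not push the pusher, plunger or syringe themselves, and leave the bottle and both racks standing as they are. Then take your hand off and leave the wheel at rest.

Things in the scene. Friction and masses are not known exactly. Their poses are not given: they have to be found in the camera images.
- pump: Bench syringe pump, fixed: white housing 170 (x) x 285 (y) x 50 mm high. Origin: centre of its underside, on the bench. z up; y along screw and syringe, from the capped nozzle (-y) to the hand wheel (+y); -x is the keypad side. On top: syringe axis at x -5, z 85 mm; bearing plates at y -130 and 130, top at z 84; tallest parts (barrel clamp at y -97, screw cover on the pusher) reach z 111.
- wheel: Black and grey knurled hand wheel on the screw's end: 45 mm across (radius 22.3 mm over 32 small ridges), 18 mm wide. Origin: its centre, at x 45, y 159, z 72 mm in the pump's frame. Axis along the pump's y; the body turns with the wheel, so take directions from pump. Free air all round; the nearest part is a bearing plate 14 mm inward, 10 mm lower than its top.
- rim_top (a point): Highest point of the wheel's rim, 94 mm over the bench; axes as the pump's. Rolling the top of the rim to the pump's +x (away from the keypad) drives pusher and plunger forward to the pump's -y: 20 mm a turn, so 1 mm for each 7 mm of rim; rolling it back draws them back. Drag about 0.03 N m (1.5 N at the rim); it stays where it is left. The point stays put as the wheel turns.
- carriage: Blue pusher block of the pump, 100 x 32 x 40 mm, riding on the guide rods, with the syringe's white plunger held in its claws. Origin: about the middle of the block. It moves only along the pump's y, driven by the screw.
- seal (a point): Leading (front, -y) edge of the black rubber seal on the plunger's end, 20 mm across, seen through the clear barrel, on the syringe axis. It moves with the pusher.
- mark (a point): Middle of the red tape band, 6 mm wide, round the clear syringe barrel (22 mm across), on the syringe axis; its axes are the pump's. It does not move. At the start the seal's edge is 12 to 24 mm behind it, on its +y side.
- syringe: Clear 20 ml syringe barrel clamped on the pump, 22 mm across and 89 mm long along the pump's y, from y -110 to -21 mm; a blue cap on its nozzle. Fixed.
- bottle: Clear screw-cap bottle, 56 mm across, 115 mm tall, loose, standing past the wheel end of the pump. Origin: centre of its foot. Bystander.
- tube_rack: Orange rack 62 x 112 x 54 mm with two blue-capped tubes standing in it to 118 mm, loose, on the pump's +x side. Origin: centre of its underside. Bystander.
- vial_rack: White rack 66 x 104 mm, 37 mm tall over its rows of blue-capped vials, loose, on the keypad side near the wheel. Origin: centre of its underside. Bystander.

How it is judged:
On the way:
1. the seal comes up to the mark (within 4 mm) while the fingertip is rolling the wheel (y of seal in the frame of mark below 0.004 m and contact force between the fingers and wheel above 0.2 N), for 0.02 s.
At the end, for the whole second after the job is handed in: The front edge of the black seal is within 4 mm of the middle of the 6 mm red band, the wheel and pusher are at rest, and the bottle and the two racks stand upright within 15 mm of where they were (y of seal in the frame of mark between -0.004 and 0.004 m and linear speed of carriage below 0.001 m/s and angular speed of wheel below 0.1 rad/s and distance of each of bottle, tube_rack, vial_rack from where it was at the start of the episode below 0.015 m and angle between each of bottle, tube_rack, vial_rack's own z axis and vertical below 0.15 rad); the robot touches nothing.
It fails at once if the seal was driven past the band (more than 6 mm beyond its middle) (y of seal in the frame of mark below -0.006 m).
It fails at once if the hand pushed the pusher, plunger or syringe instead of the wheel (contact force between any of the fingers, the arm and carriage above 1.5 N or contact force between any of the fingers, the arm and syringe above 1.5 N).
It fails at once if the wheel was gripped between the fingers instead of being rolled under a fingertip (distance between the grasp point and wheel below 0.031 m and contact force between the fingers and wheel above 0.5 N).
It fails at once if a bystander was lifted, knocked over or shoved away (height (world z) of any of bottle, tube_rack, vial_rack above 0.012 m or angle between any of bottle, tube_rack, vial_rack's own z axis and vertical above 0.35 rad or distance of any of bottle, tube_rack, vial_rack from where it was at the start of the episode above 0.03 m).
It also fails if it takes over 64 s, if anything falls off the work surface, if the arm or the gripper's body presses on something with over 40 N, if the wrist force passes 120 N, or if a joint passes its speed limit or range.

ROBOT

A 6-joint arm with a two-finger parallel gripper is mounted at the origin on the work surface. World frame = base frame: x ahead of the robot, y to its left, z up, the work surface at z = 0. Lengths are in m, angles in rad, forces in N, time in s.
With the tool pointing down it reaches from about 0.4 to 0.825 m from the base axis. Payload 7 kg.
Tool frame: the origin (TCP) lies at the centre of the arm's flange, where the gripper is bolted on; the fingertips stand 178 mm ahead of it and the grasp point (between the pads) lies 159 mm ahead of it (arm.tip_reach is the distance from the TCP to the fingertips, in m); z points along the fingers, y is the direction in which the jaws open and shut (so a half turn about z gives the same grasp; the last joint's range is limited). The gripper opens to 88 mm and grips with 3 to 60 N. Pads are 19 mm wide; open, the fingers measure 130 mm over their backs; the gripper's body (78 mm by 193 mm) begins 47 mm behind the grasp point.
Start: joints at [-0.866, 0.359, 0.012, 0, -1.224, -0.288], TCP at [0.273, -0.617, 0.405] pointing down, gripper open.
Joint ranges: [-3.07, 3.07], [-1.43, 2.12], [-1.02, 1.25], [-3.03, 1.67], [-3.05, -0], [-3.03, 3.03]. Speed limits (rad/s): [2.39, 2.39, 3.01, 3.14, 3.14, 3.14].

INTERFACE

Orientations are given as [roll, pitch, yaw] about the fixed x, y, z axes, in that order (R = Rz(yaw) Ry(pitch) Rx(roll)).
In Python, from station import arm gives the robot as it stands.
- The arm moves only by the shell command python3 -m inch 'ROWS' [OPENING] [FORCE]. ROWS is JSON, a list that holds one entry, the list of rows, each a list of 6 numbers: the shift along the world's x, y, z in units of 200 mm (1.0 is 200 mm), then the turn, a rotation vector about the world's x, y, z in units of 180 degrees (1.0 is 180 degrees). A call has 1 to 8 rows; each row is the pose to reach, as a shift and turn from the pose commanded when the call began, turning the shorter way round; what a row does not reach only later rows make up. A row lasts 1/8 s, in which the tool goes at most 62.5 mm and 10.7 degrees, less where a joint would pass 70% of its speed; a pose out of reach is approached as far as the arm can. A call with a number of a shift or a turn outside -1 to 1 is refused whole. A call with a gripper value outside its range is refused whole. OPENING is the finger opening in mm, from 0 to 87.6, set as the call begins (- or left out, the last holds). The fingers move at their own pace and stop on an object; FORCE is the grip in N (left out, the last holds). Time passes only in rows, so rows that repeat a pose let the fingers close. It gives the time, the measured TCP pose, the force and the opening at its end, in the units of the state.
- arm.get_state(): the state, without advancing time (a new reading comes with each control period).
- arm.grab_frame(name): name is "scene" or "top" or "wrist"; returns the picture (384x512x3 uint8, blue, green, red); there is no depth.
- arm.camera_params(name): a dict with "vertical_fov" (degrees; the focal length in pixels is half the picture's height over the tangent of half this angle, whatever the lens; pixels are square), "cx", "cy" (the principal point, pixels), "k1" (the pictures are not rectified: a ray, as slopes to the right and down, at radius r is drawn at 1 + k1 r^2 times it, then the intrinsics apply), "pose" (4x4, takes a point from camera to world coordinates). Camera axes: x right, y down, z forward; pixel columns grow to the right and rows downward; lengths in m; the calibration is good to about 2 mm. A picture is of the moment at which its call begins: read the wrist's pose just before it. camera_params takes no time and is no camera call; for the wrist camera it gives the pose at the moment of the call.
- arm.job_done(): hands the job in, once; it reports no verdict.
Trained networks look in the newest picture that a camera, given by its name, has taken for a name from the list of things; names that differ only in an ending like _2 or _b are one class to them, and where a whole thing is asked for, a point or a joint stands for the part that bears it (a point fixed in the world has none). Each returns a list of dicts, best first, with "score" (0 to 1); they miss things now and then, are a little off and sometimes report something else, mostly with a low value. They report only what shows in the picture. A call takes as long as a camera call.
- arm.search_frame(target, camera): "box" ([left, top, right, bottom] in pixels, round what is visible of it).
- arm.regions_of(target, camera): "region" (384x512 bool, what is visible of it) and "box" ([left, top, right, bottom] in pixels, round what is visible of it).
The state is a dict: "t": time; "q": joint angles; "qd": joint speeds; "joint_efforts": joint torques, N m; "eef_pos": TCP position; "ee_rot": TCP orientation; "force": force on the tool from outside, world axes, zero at the start; "moment": the same for the moment, N m; "width": finger opening in m.
Only numpy, scipy, OpenCV 4.12 (cv2) and the standard library are available. Lean on these libraries where they do the work, as an engineer would, in place of code of your own. Each camera call takes 0.05 s, during which the arm holds its last target.

## Working session

There is one attempt and no reset: what is moved stays moved. The work goes in short steps, Python scripts to look and compute and a shell command to move; the robot and the scene stay as the last step left them, time stands still between calls to the robot, and variables do not carry over. Pictures are saved under pics/ and viewed, and the job is handed in when it is done.

```bash
ls; mkdir -p pics
python3 - <<'E'
from station import arm
import cv2
s=arm.get_state();print(s)
for n in("scene","top","wrist"):
    cv2.imwrite(f"pics/{n}0.png",arm.grab_frame(n)); p=arm.camera_params(n);print(n,p)
    for t in("pump","wheel","mark","seal","bottle","tube_rack","vial_rack"):
        try:
            for d in arm.search_frame(t,n)[:2]:print(t,d)
        except Exception as e:print(t,e)
print(arm.get_state()['t'])
E
```

```text
pics
{'t': 0.0, 'q': array([-8.65905288e-01,  3.59388793e-01,  1.10373767e-02, -3.23112295e-04,
       -1.22410787e+00, -2.88107179e-01]), 'qd': array([ 0.00143825,  0.00183383,  0.00267195,  0.00030555, -0.00066279,
        0.00016333]), 'joint_efforts': array([ 2.88853098e-04, -5.82727432e+01,  2.93063396e+01,  6.99750647e+00,
        7.05208411e-03, -1.69954874e-04]), 'eef_pos': array([ 0.27317014, -0.61703455,  0.40371673]), 'ee_rot': array([ 3.13991193e+00, -1.81326740e-04, -2.72491868e+00]), 'force': array([ 0.07908927, -1.03954518,  0.37581394]), 'moment': array([-0.01749115, -0.0038368 ,  0.0186759 ]), 'width': 0.08775240627565978}
scene {'vertical_fov': 47.524082944364025, 'cx': 256.65125269797227, 'cy': 199.30830520834215, 'k1': -0.1667117494428259, 'pose': array([[-0.46383174,  0.54886043, -0.69542242,  1.0460142 ],
       [ 0.88592226,  0.28856993, -0.36313792,  0.28280449],
       [ 0.00136597, -0.7845251 , -0.62009556,  0.51195518],
       [ 0.        ,  0.        ,  0.        ,  1.        ]])}
pump {'box': [55.1, 127.7, 231.9, 238.7], 'score': 0.88}
wheel {'box': [204.
[... 958 characters left out ...]
 [337.7, 143.3, 403.5, 196.0], 'score': 0.84}
seal {'box': [295.7, 150.5, 310.6, 177.5], 'score': 0.44}
bottle {'box': [216.1, 173.4, 244.1, 202.3], 'score': 0.64}
tube_rack {'box': [336.4, 79.1, 404.0, 125.7], 'score': 0.82}
wrist {'vertical_fov': 62.33434324114402, 'cx': 253.56664407591768, 'cy': 192.0701003989952, 'k1': -0.06289852254294369, 'pose': array([[-4.04539660e-01,  8.70505531e-01,  2.80299454e-01,
         1.95880795e-01],
       [ 9.14520386e-01,  3.85189310e-01,  1.23619008e-01,
        -6.49923648e-01],
       [-3.57322820e-04,  3.06348356e-01, -9.51919407e-01,
         3.86268104e-01],
       [ 0.00000000e+00,  0.00000000e+00,  0.00000000e+00,
         1.00000000e+00]])}
1.2
```

View pics/scene0.png

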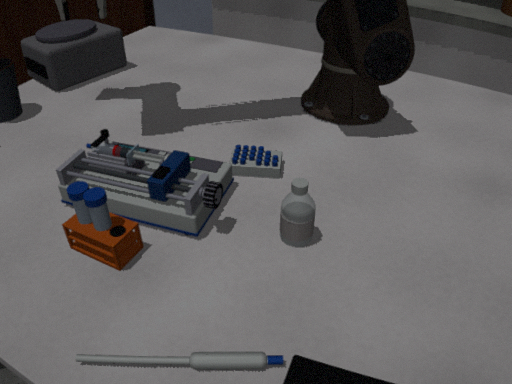

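View pics/top0.png

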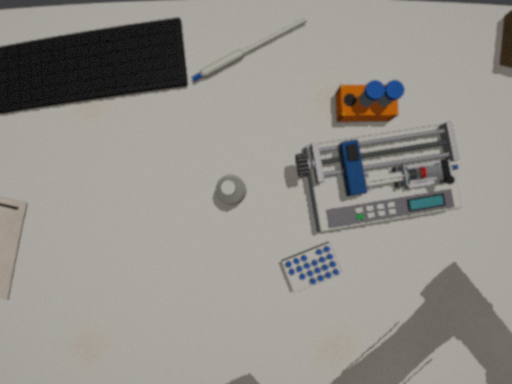

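View pics/wrist0.png

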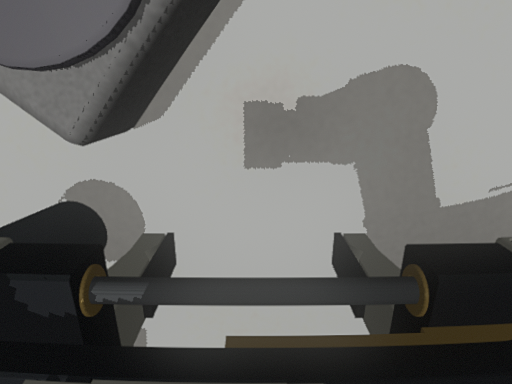

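```bash
python3 -c "
import cv2
a=cv2.imread('pics/top0.png')[110:250,285:465];cv2.imwrite('pics/topc.png',cv2.resize(a,None,fx=4.2,fy=4.2,interpolation=3))
a=cv2.imread('pics/scene0.png')[115:250,50:240];cv2.imwrite('pics/scenec.png',cv2.resize(a,None,fx=4.2,fy=4.2,interpolation=3))"
```

```text
(no output)
```

View pics/topc.png

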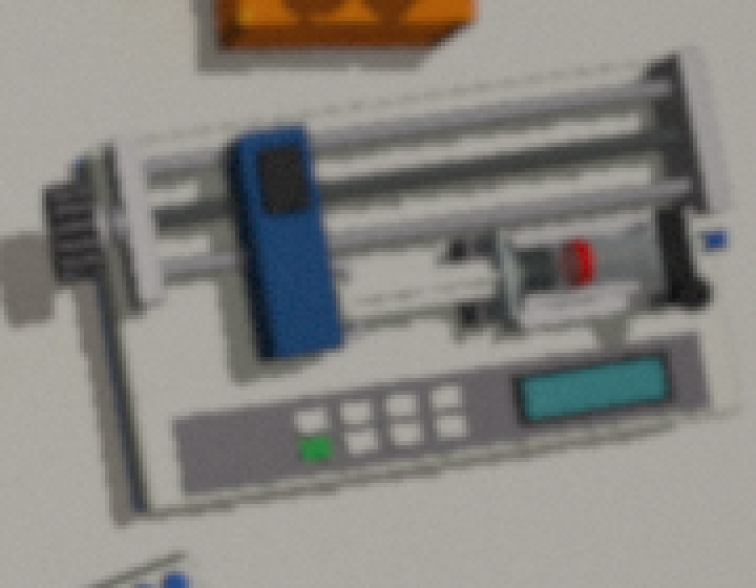

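View pics/scenec.png

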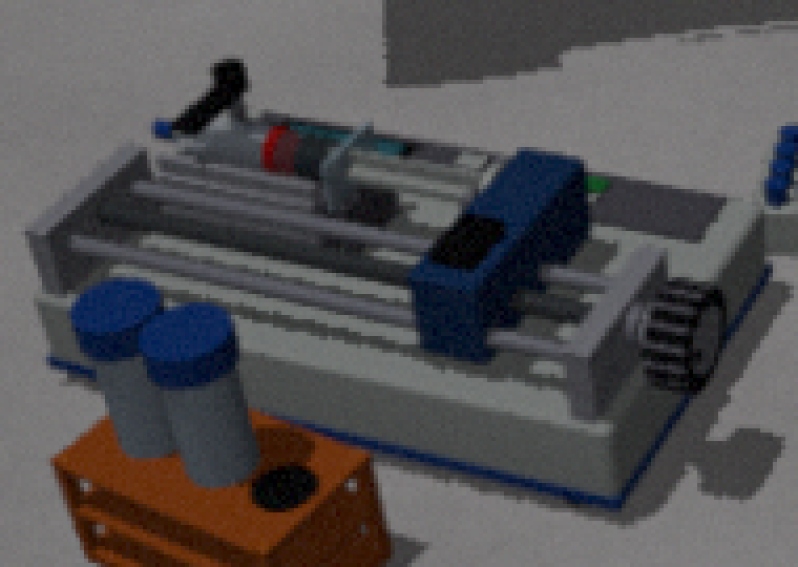

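```bash
cat > h.py <<'E'
import numpy as np, cv2
from station import arm
def cam(n):
    p=arm.camera_params(n); f=192/np.tan(np.radians(p['vertical_fov']/2))
    return p,f
def proj(n,P,c=None):
    p,f=c or cam(n); T=np.linalg.inv(p['pose']); q=np.atleast_2d(P)@T[:3,:3].T+T[:3,3]
    s=q[:,:2]/q[:,2:]; r2=(s**2).sum(1,keepdims=True); s=s*(1+p['k1']*r2)
    return s*f+[p['cx'],p['cy']]
def toW(x,P):
    P=np.atleast_2d(P); c,s=np.cos(x[2]),np.sin(x[2])
    return np.c_[x[0]+c*P[:,0]-s*P[:,1],x[1]+s*P[:,0]+c*P[:,1],P[:,2]]
def ray(n,uv,z,c=None):
    p,f=c or cam(n); d=(np.array(uv,float)-[p['cx'],p['cy']])/f; s=d.copy()
    for _ in range(20): s=d/(1+p['k1']*(s@s))
    v=p['pose'][:3,:3]@np.r_[s,1]; o=p['pose'][:3,3]
    return o+v*(z-o[2])/v[2]
E
python3 - <<'E'
from h import *
from scipy.optimize import least_squares
k=4.2
T=[((150,508),(-85,142.5,50)),((118,522),(-85,142.5,0)),((738,410),(-85,-142.5,50)),((73,233),(45,159,90))]
S=[((625,510),(85,142.5,0)),((615,432),(85,142.5,50)),((765,205),(-85,142.5,50)),((770,268),(-85,142.5,0)),((40,300),(85,-142.5,50)),((50,365),(85,-142.5,0)),((705,335),(45,168,72))]
cs={'top':cam('top'),'scene':cam('scene')}
def res(x,keep=False):
    r=[]
    for n,L,o in(('top',T,(285,110)),('scene',S,(50,115))):
        uv=np.array([np.array(a)/k+o for a,_ in L]); P=np.array([b for _,b in L])/1000
        r.append(proj(n,toW(x,P),cs[n])-uv)
    return np.concatenate(r) if keep else np.concatenate(r).ravel()
s=least_squares(res,[.5,-.2,.1],loss='soft_l1')
print(s.x);print(res(s.x,1).round(1))
x=s.x
print('rimtop',toW(x,np.array([[.045,.159,.094]])))
c=np.cos(x[2]);sn=np.sin(x[2])
def inv(p):
    d=p[:2]-x[:2];return [c*d[0]+sn*d[1],-sn*d[0]+c*d[1]]
for nm,uv in(('band',(578,262)),('sealfront?',(553,268)),('wheel',(73,233))):
    print(nm,inv(ray('top',np.array(uv)/k+(285,110),.093)))
for nm,uv in(('bottle',(230,190)),):print(nm,ray('top',uv,0.05))
E
```

```text
[ 0.55484104 -0.20779389  0.1645295 ]
[[-0.3  2.4]
 [ 3.4 -2.3]
 [ 1.7  0.1]
 [ 0.1 -0.2]
 [-0.2  3. ]
 [-0.3 -0.7]
 [ 0.8 -1.5]
 [ 0.4  4.5]
 [-2.2 -1.4]
 [ 2.4  4.1]
 [ 1.3  0.4]]
rimtop [[ 0.57319102 -0.04357063  0.094     ]]
band [np.float64(-0.004790281554349409), np.float64(-0.056672652389010536)]
sealfront? [np.float64(-0.005508038323194412), np.float64(-0.0450402117782062)]
wheel [np.float64(0.04438394116406817), np.float64(0.15960341175488427)]
bottle [0.53118884 0.09102061 0.05      ]
```

```bash
python3 -m inch '[[[0.7,1,0,0,0,0.42],[0.7,1,0,0,0,0.42],[0.7,1,0,0,0,0.42],[0.7,1,0,0,0,0.42],[0.7,1,0,0,0,0.42],[0.7,1,0,0,0,0.42],[0.7,1,0,0,0,0.42],[0.7,1,0,0,0,0.42]]]' 0 20; python3 -m inch '[[[0.66,1,-0.2,0,0,0],[0.66,1,-0.2,0,0,0],[0.66,1,-0.2,0,0,0],[0.66,1,-0.2,0,0,0],[0.66,1,-0.2,0,0,0]]]'
```

```text
t: 2.2
eef_pos: [0.4133, -0.4171, 0.4048]
ee_rot: [-3.141, -0.0, -1.406]
force: [0.8, -0.7, 0.0]
width: 0.013
t: 2.82
eef_pos: [0.5469, -0.2144, 0.3638]
ee_rot: [3.141, 0.0, -1.406]
force: [-0.8, -0.8, -0.1]
width: 0.0004
```

```bash
python3 -m inch '[[[0,0.16,-0.22,0,0,0],[0,0.16,-0.22,0,0,0],[0,0.16,-0.22,0,0,0]]]'
python3 - <<'E'
from h import *
a=arm.grab_frame('wrist');cv2.imwrite('pics/w1.png',a)
x=[.55484,-.20779,.16453]
P=np.array([[-5,-57,96],[-5,-40,95],[-5,-21,96],[45,130,84]])/1000
print(proj('wrist',toW(x,P)).round(1))
E
```

```text
t: 3.2
eef_pos: [0.5454, -0.1859, 0.3214]
ee_rot: [-3.141, -0.001, -1.407]
force: [0.6, -0.6, 0.8]
width: 0.0006
[[251.8  94.8]
 [251.9 122. ]
 [251.9 151.4]
 [193.9 325. ]]
```

View pics/w1.png

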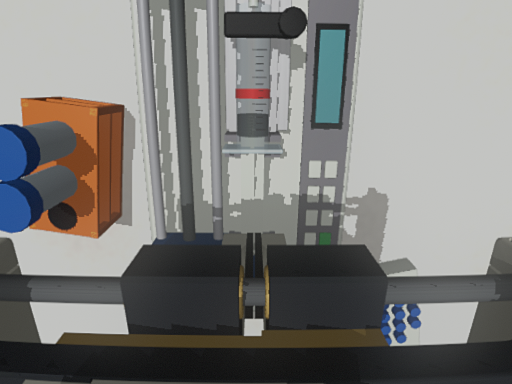

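```bash
cat >> h.py <<'E'
X=np.array([.55484,-.20779,.16453])
def pumpxy(p):
    c,s=np.cos(X[2]),np.sin(X[2]);d=p[:2]-X[:2];return np.array([c*d[0]+s*d[1],-s*d[0]+c*d[1]])
def seam(name,col):
    a=cv2.imread(name).astype(int); 
    for r in range(80,146):
        w=a[r,col-5:col+6].mean(0); print(r,w.astype(int),(pumpxy(ray('wrist',(col,r),.095))*1000).round(1))
E
python3 - <<'E'
from h import *
seam('pics/w1.png',251)
a=cv2.imread('pics/w1.png')[70:170,200:310];cv2.imwrite('pics/w1c.png',cv2.resize(a,None,fx=5,fy=5,interpolation=3))
E
```

```text
80 [144 144 140] [ -4.5 -65.9]
81 [144 144 140] [ -4.5 -65.3]
82 [144 144 140] [ -4.5 -64.7]
83 [140 140 136] [ -4.5 -64.1]
84 [140 140 136] [ -4.5 -63.5]
85 [144 144 139] [ -4.5 -62.9]
86 [146 146 139] [ -4.5 -62.3]
87 [147 147 139] [ -4.5 -61.7]
88 [118 118 157] [ -4.5 -61.1]
89 [ 75  76 180] [ -4.5 -60.5]
90 [ 62  62 184] [ -4.5 -59.9]
91 [ 63  64 183] [ -4.5 -59.3]
92 [ 64  64 183] [ -4.5 -58.7]
93 [ 64  64 183] [ -4.5 -58.1]
94 [ 64  64 182] [ -4.5 -57.5]
95 [ 64  64 183] [ -4.5 -56.9]
96 [ 63  64 183] [ -4.5 -56.2]
97 [ 62  62 184] [ -4.5 -55.6]
98 [ 91  91 169] [ -4.5 -55. ]
99 [145 145 142] [ -4.5 -54.4]
100 [146 146 138] [ -4.5 -53.8]
101 [145 144 140] [ -4.5 -53.2]
102 [144 144 140] [ -4.5 -52.6]
103 [135 134 131] [ -4.5 -51.9]
104 [132 132 129] [ -4.5 -51.3]
105 [143 144 140] [ -4.5 -50.7]
106 [144 144 140] [ -4.5 -50.1]
107 [144 144 140] [ -4.5 -49.5]
108 [144 144 140] [ -4.5 -48.8]
109 [143 143 139] [ -4.5 -48.2]
110 [137 137 133] [ -4.5 -47.6]
111 [145 146 141] [ -4.5 -47. ]
112 [143 143 139] [ -4.5 -46.3]
113 [98 99 95] [ -4.5 -45.7]
114 [81 81 78] [ -4.5 -45.1]
115 [8
[... 219 characters left out ...]
-40. ]
123 [85 86 82] [ -4.4 -39.4]
124 [85 86 82] [ -4.4 -38.7]
125 [87 87 83] [ -4.4 -38.1]
126 [86 87 83] [ -4.4 -37.5]
127 [86 87 82] [ -4.4 -36.8]
128 [87 88 84] [ -4.4 -36.2]
129 [88 88 84] [ -4.4 -35.5]
130 [87 88 84] [ -4.4 -34.9]
131 [87 88 83] [ -4.4 -34.2]
132 [87 88 83] [ -4.4 -33.6]
133 [86 87 83] [ -4.4 -32.9]
134 [87 88 83] [ -4.4 -32.3]
135 [86 87 82] [ -4.4 -31.6]
136 [93 94 89] [ -4.4 -31. ]
137 [125 128 121] [ -4.4 -30.3]
138 [151 155 148] [ -4.4 -29.7]
139 [150 154 147] [ -4.4 -29. ]
140 [149 153 146] [ -4.4 -28.4]
141 [149 153 146] [ -4.4 -27.7]
142 [149 153 146] [ -4.4 -27.1]
143 [149 153 146] [ -4.4 -26.4]
144 [149 153 146] [ -4.4 -25.7]
145 [149 153 147] [ -4.4 -25.1]
```

View pics/w1c.png

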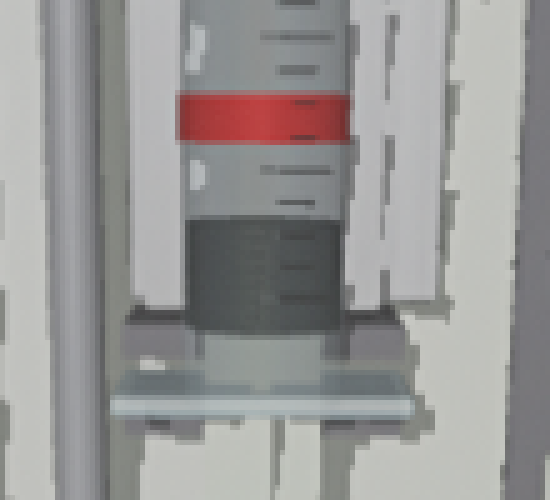

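```bash
python3 -m inch '[[[0.08,0.7,0,0,0,0],[0.08,0.7,0,0,0,0],[0.08,0.7,0,0,0,0],[0.08,0.7,0,0,0,0]]]'
python3 - <<'E'
from h import *
a=arm.grab_frame('wrist');cv2.imwrite('pics/w2.png',a)
x=X
P=np.array([[45,150,94],[45,168,94],[45,150,49.7],[22.7,159,72],[67.3,159,72],[-85,142.5,50]])/1000
print(proj('wrist',toW(x,P)).round(1))
cv2.imwrite('pics/s2.png',cv2.resize(arm.grab_frame('scene')[100:260,120:330],None,fx=3.5,fy=3.5))
print(arm.get_state()['eef_pos'],pumpxy(arm.get_state()['eef_pos']))
E
```

```text
t: 3.75
eef_pos: [0.5617, -0.0449, 0.3217]
ee_rot: [-3.14, -0.0, -1.405]
force: [0.1, 0.3, -0.1]
width: 0.0006
[[235.7 200.6]
 [236.2 224.3]
 [238.6 182.9]
 [266.3 202.2]
 [208.7 202.1]
 [394.7 174.6]]
[ 0.56128969 -0.04617312  0.32118903] [0.03283361 0.15837793]
```

View pics/w2.png

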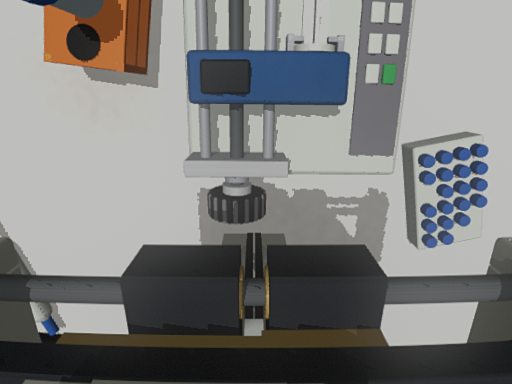

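View pics/s2.png

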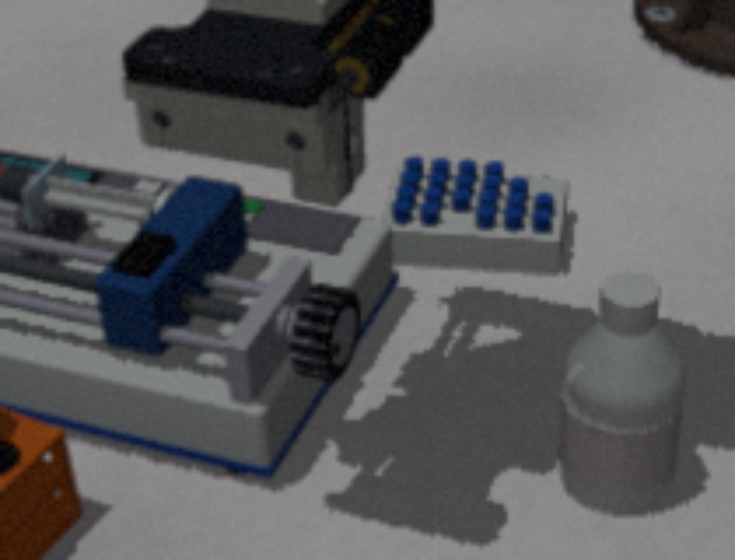

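```bash
python3 -m inch '[[[0.06,0.01,-0.1,0,0,0],[0.06,0.01,-0.23,0,0,0],[0.06,0.01,-0.23,0,0,0],[0.06,0.01,-0.23,0,0,0]]]'; python3 -m inch '[[[0,0,-0.01,0,0,0],[0,0,-0.01,0,0,0]]]';python3 -m inch '[[[0,0,-0.005,0,0,0],[0,0,-0.005,0,0,0]]]'
```

```text
t: 4.35
eef_pos: [0.5732, -0.0444, 0.2749]
ee_rot: [3.141, -0.0, -1.407]
force: [0.5, -0.6, 0.1]
width: 0.0009
t: 4.6
eef_pos: [0.5731, -0.0435, 0.2728]
ee_rot: [-3.142, 0.0, -1.406]
force: [-0.5, -0.2, -0.6]
width: 0.0003
t: 4.85
eef_pos: [0.5734, -0.0432, 0.2725]
ee_rot: [-3.141, -0.0, -1.405]
force: [-1.4, -0.7, 3.9]
width: 0.0005
```

```bash
python3 -m inch '[[[0.012,0.002,-0.003,0,0,0],[0.025,0.004,-0.004,0,0,0]]]';python3 -m inch '[[[0.012,0.002,-0.001,0,0,0],[0.025,0.004,-0.003,0,0,0]]]'
python3 - <<'E'
from h import *
cv2.imwrite('pics/w3.png',arm.grab_frame('wrist')[170:320,180:330].repeat(4,0).repeat(4,1))
E
```

```text
t: 5.1
eef_pos: [0.5788, -0.0424, 0.2723]
ee_rot: [-3.14, -0.001, -1.405]
force: [-2.0, 0.4, 7.9]
width: 0.0001
t: 5.35
eef_pos: [0.584, -0.0415, 0.2719]
ee_rot: [-3.139, -0.001, -1.404]
force: [-2.6, -0.4, 10.0]
width: 0.0003
```

View pics/w3.png

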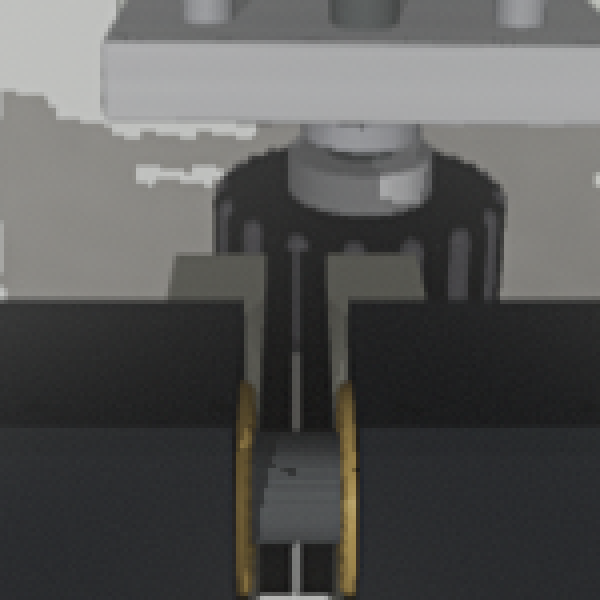

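```bash
python3 -m inch '[[[0.012,0.002,-0.001,0,0,0],[0.025,0.004,-0.003,0,0,0]]]';python3 -m inch '[[[0.012,0.002,-0.004,0,0,0],[0.025,0.004,-0.01,0,0,0]]]'
```

```text
t: 5.65
eef_pos: [0.5892, -0.0407, 0.2717]
ee_rot: [-3.138, -0.001, -1.404]
force: [-0.5, 0.6, 10.6]
width: 0.0004
t: 5.9
eef_pos: [0.5949, -0.0397, 0.27]
ee_rot: [-3.136, -0.001, -1.404]
force: [1.6, -0.9, 9.2]
width: 0.0004
```

```bash
python3 -m inch '[[[0,0,0.06,0,0,0],[-0.1,-0.016,0.06,0,0,0],[-0.2,-0.033,0.06,0,0,0],[-0.2,-0.033,0.06,0,0,0]]]';python3 -m inch '[[[0,0,-0.03,0,0,0],[0,0,-0.045,0,0,0],[0,0,-0.045,0,0,0]]]'
```

```text
t: 6.4
eef_pos: [0.5519, -0.0468, 0.2802]
ee_rot: [3.141, 0.0, -1.405]
force: [0.7, -0.7, 1.4]
width: -0.0002
t: 6.78
eef_pos: [0.5534, -0.0465, 0.27]
ee_rot: [3.14, -0.0, -1.405]
force: [0.4, -0.8, -0.9]
width: 0.0005
```

```bash
python3 -m inch '[[[0.025,0.004,0.001,0,0,0],[0.05,0.008,0.005,0,0,0],[0.075,0.012,0.005,0,0,0],[0.1,0.016,0.005,0,0,0]]]';python3 -m inch '[[[0.025,0.004,0,0,0,0],[0.05,0.008,-0.001,0,0,0],[0.075,0.012,-0.003,0,0,0],[0.095,0.0155,-0.007,0,0,0]]]'
python3 - <<'E'
from h import *
cv2.imwrite('pics/w4.png',arm.grab_frame('wrist')[0:250,100:400].repeat(2,0).repeat(2,1))
E
```

```text
t: 7.28
eef_pos: [0.574, -0.0433, 0.2724]
ee_rot: [-3.14, -0.0, -1.405]
force: [-2.3, -0.2, 6.0]
width: 0.0005
t: 7.78
eef_pos: [0.5932, -0.0402, 0.2709]
ee_rot: [-3.14, -0.0, -1.405]
force: [-0.1, -0.9, 3.4]
width: 0.0004
```

View pics/w4.png

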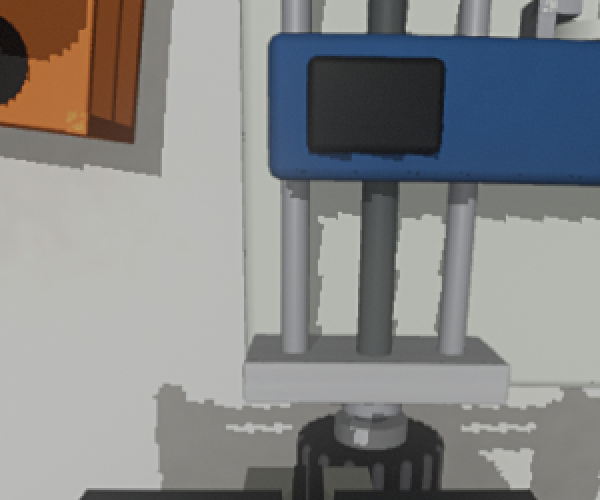

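```bash
python3 -m inch '[[[0,0,0.25,0,0,0],[-0.24,-0.73,0.25,0,0,0],[-0.24,-0.73,0.25,0,0,0],[-0.24,-0.73,0.25,0,0,0],[-0.24,-0.73,0.25,0,0,0],[-0.24,-0.73,0.25,0,0,0]]]'
cat >> h.py <<'E'
def gap(name,col=251):
    a=arm.grab_frame('wrist');cv2.imwrite(name,a)
    w=a[:,col-4:col+5].astype(float).mean(1)
    red=w[:,2]-w[:,0]; seg=np.where(red[60:150]>60)[0]+60
    g=w.mean(1)
    b=pumpxy(ray('wrist',(col,seg.mean()),.095))[1]*1e3
    print('band rows',seg[0],seg[-1],'y',b.round(1))
    prev=None
    for r in range(seg[-1]+1,160):
        if g[r]<115 and g[r+1]<115 and g[r+3]<115:
            print('seal row',r,'gap',(pumpxy(ray('wrist',(col,r-.5),.095))[1]*1e3-b).round(1));break
E
python3 - <<'E'
from h import *
gap('pics/w5.png')
a=cv2.imread('pics/w5.png')[70:170,200:310];cv2.imwrite('pics/w5c.png',cv2.resize(a,None,fx=5,fy=5,interpolation=3))
E
```

```text
t: 8.57
eef_pos: [0.5444, -0.1861, 0.32]
ee_rot: [3.142, 0.0, -1.406]
force: [0.5, 0.5, 0.0]
width: 0.0004
band rows 89 98 y -57.1
seal row 100 gap 3.6
```

View pics/w5c.png

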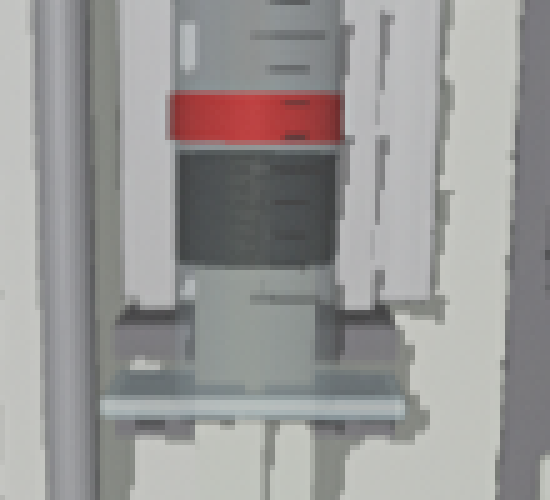

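```bash
python3 -m inch '[[[0.08,0.7,0,0,0,0],[0.08,0.7,0,0,0,0],[0.08,0.7,0,0,0,0],[0.08,0.7,-0.1,0,0,0],[0.08,0.7,-0.21,0,0,0],[0.08,0.7,-0.235,0,0,0],[0.08,0.7,-0.242,0,0,0],[0.08,0.7,-0.242,0,0,0]]]'
```

```text
t: 9.62
eef_pos: [0.5606, -0.0463, 0.2725]
ee_rot: [-3.14, -0.0, -1.405]
force: [0.5, 0.5, 0.6]
width: 0.0005
```

```bash
python3 -m inch '[[[0,0,-0.005,0,0,0],[0.02,0.003,-0.006,0,0,0],[0.045,0.007,-0.006,0,0,0],[0.07,0.011,-0.006,0,0,0]]]';python3 -m inch '[[[0.02,0.003,0,0,0,0],[0.04,0.007,-0.001,0,0,0],[0.06,0.01,-0.002,0,0,0],[0.06,0.01,-0.002,0,0,0]]]'; python3 -m inch '[[[0,0,0.25,0,0,0],[-0.18,-0.71,0.25,0,0,0],[-0.18,-0.71,0.25,0,0,0],[-0.18,-0.71,0.25,0,0,0],[-0.18,-0.71,0.25,0,0,0],[-0.18,-0.71,0.25,0,0,0]]]'
python3 - <<'E'
from h import *
gap('pics/w6.png')
a=cv2.imread('pics/w6.png')[70:170,200:310];cv2.imwrite('pics/w6c.png',cv2.resize(a,None,fx=5,fy=5,interpolation=3))
E
```

```text
t: 10.12
eef_pos: [0.5752, -0.0441, 0.2724]
ee_rot: [-3.139, -0.001, -1.405]
force: [-2.4, 0.1, 9.6]
width: 0.0005
t: 10.62
eef_pos: [0.5876, -0.0421, 0.2719]
ee_rot: [-3.138, -0.001, -1.405]
force: [-0.3, 0.2, 7.7]
width: 0.0003
t: 11.38
eef_pos: [0.5505, -0.1838, 0.3203]
ee_rot: [-3.141, 0.0, -1.406]
force: [0.6, 0.0, -0.6]
width: 0.0003
band rows 87 95 y -57.4
seal row 96 gap 2.7
```

View pics/w6c.png

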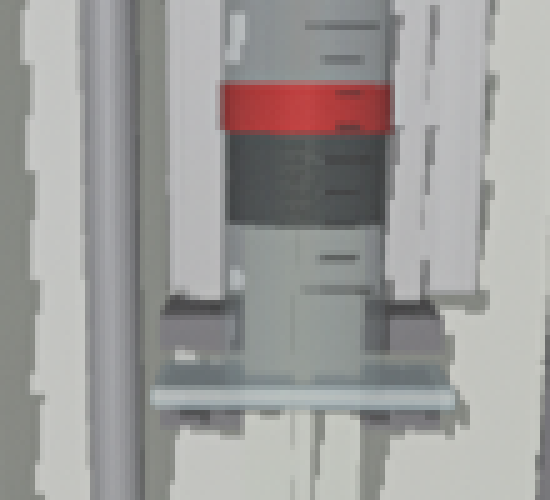

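Run:
```python
from h import *
a=arm.grab_frame('wrist')
b=cv2.imread('pics/w6.png'); print('wrist diff',np.abs(a[:220].astype(int)-b[:220]).mean())
w=a[:,248:270].astype(float).mean(2)
t=arm.grab_frame('top');s=arm.grab_frame('scene');cv2.imwrite('pics/end.png',np.hstack([t,s])[::1,::1]);cv2.imwrite('pics/end.png',cv2.resize(np.hstack([t,s]),(800,300)))
for n in('bottle','tube_rack','vial_rack'):print(n,[d['box'] for d in arm.search_frame(n,'scene')[:1]],[d['box'] for d in arm.search_frame(n,'top')[:1]])
print(arm.get_state()['force'])
```

```text
wrist diff 2.0398999763257577
bottle [[281.7, 175.3, 314.5, 244.2]] []
tube_rack [[63.0, 181.7, 139.9, 271.8]] []
vial_rack [[232.3, 145.6, 282.8, 177.5]] []
[-0.73781672 -0.20562584  0.12129047]
```

View pics/end.png

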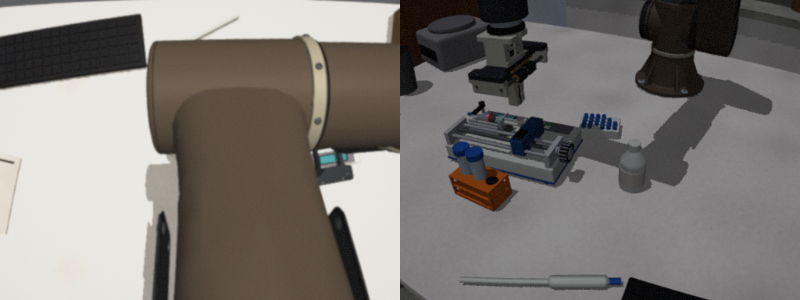

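The bystanders stand where they were and the hand is clear of the pump, so I'm handing the job in.

```bash
python3 -c "
from station import arm
print(arm.job_done())"
```

```text
the job is handed in; nothing more can be done
None
```

The front edge of the plunger seal now lies under the red band, and the job is handed in. I rolled the top of the wheel towards the pump's +x in three strokes with the closed fingertips, pressing with about 4–10 N at the readings.

- **Seal position:** the seal's edge started 12.3 mm behind the middle of the band, was at about 4 mm after two strokes, and ended about 0.3 mm behind it. The tape hides the front edge at the end, so I worked out that last figure from the seal's rear edge. My script's automatic reading of 2.7 mm only picked up the edge of the tape, so I discounted it.
- **Hand and bystanders:** the hand is off the wheel, at about 0.14 m over the syringe, and the wrist force reads about zero. In the scene camera the bottle and both racks are upright and within a few pixels of their first boxes.
- **Failed check:** the top camera could not confirm the bystanders, because the arm blocked its view.
- **Wheel at rest:** I judged this only from two wrist pictures that looked nearly the same (mean difference 2 grey levels). The wheel was not clearly in view, so its speed was not measured directly.

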